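# Load the tile kiln and switch it on

### The arm

A 6-joint arm with a two-finger parallel gripper is mounted at the origin on the work surface; the furniture and walls round the work are solid. World frame = base frame: x ahead of the robot, y to its left, z up, the work surface at z = 0. Lengths are in m, angles in rad, forces in N, time in s.
With the tool pointing down it reaches from about 0.275 to 0.825 m from the base axis. Payload 4.9 kg.
Tool frame: the origin (TCP) lies midway between the tips of the shut fingers; the grasp point (between the pads) lies 19 mm behind it; z points along the fingers, y is the direction in which the jaws open and shut (so a half turn about z gives the same grasp; the last joint's range is limited). The gripper opens to 85 mm and grips with 20 to 120 N. Pads are 22 mm wide; open, the fingers measure 114 mm over their backs; the gripper's body (76 mm by 85 mm) begins 54 mm behind the grasp point. The pads swing forward as they close: fully open they stand 13 mm farther back than shut.
Start: joints at [-1.405, 0.326, -0.193, 1.052, 0, 1.437], TCP at [0.162, -0.525, 0.231] pointing down, gripper open.
Joint ranges: [-2.65, 2.65], [-0.97, 1.79], [-1.3, 1.35], [-1.93, 2.1], [-1.47, 1.37], [-3.14, 3.14]. Speed limits (rad/s): [2.57, 2.57, 3.14, 3.14, 3.14, 3.14].

### API

Orientations are given as a unit quaternion [w, x, y, z].
In Python, from station import r, viewer, models gives the robot as it stands. The module is installed in compiled form; this text tells all that it offers.
- The arm moves only by the shell command python3 -m jog 'ROWS' [OPENING]. ROWS is JSON, a list of rows, each an object of numbers: "tx", "ty", "tz": the shift along the tool's x, y, z in mm; "yaw": the turn about the tool's z in rad. In form: [{"tx": .., "ty": .., "tz": .., "yaw": ..}, ...]. A call has 1 to 20 rows; each row shifts and turns the commanded pose from where the row before left it, along the tool's axes as they then stand; what a row does not reach is not made up. A row lasts 1/8 s, in which the tool goes at most 62.5 mm and 10.7 degrees, less where a joint would pass 70% of its speed; a pose out of reach is approached as far as the arm can. A call with a gripper value outside its range is refused whole. OPENING is the finger opening in mm, from 0 to 85.4, set as the call begins (- or left out, the last holds). The fingers move at their own pace and stop on an object; the grip force is fixed at half the most. Time passes only in rows, so rows that do not move let the fingers close. It gives the time, the measured TCP pose, the force and the opening at its end, in the units of the state.
- r.read_state(): the state, without advancing time (a new reading comes with each control period).
- viewer.capture(name): name is "side" or "top" or "wrist"; returns (picture, depth): 420x560x3 uint8, red, green, blue; 420x560 float32, m along the optical axis (not along the pixel's ray), 0 where there is no reading.
- viewer.get_calibration(name): a dict with "camera_matrix" (3x3 intrinsics, pixels), "R" (3x3) and "t" (3): a world point X has camera coordinates R X + t; the wrist camera has in their place "tool_from_camera" (4x4, takes a point from camera to tool coordinates, whose origin is the TCP and whose axes are the flange's). Camera axes: x right, y down, z forward; pixel columns grow to the right and rows downward; lengths in m; the calibration is good to about 2 mm. The wrist camera is an equidistant fisheye: a pixel r from the principal point sees the ray r / f radians off the axis. A picture is of the moment at which its call begins: read the wrist's pose just before it. get_calibration takes no time and is no camera call.
- r.hand_in(): hands the job in, once; it reports no verdict.
Trained networks look in the newest picture that a camera, given by its name, has taken for a name from the list of things; names that differ only in an ending like _2 or _b are one class to them, and where a whole thing is asked for, a point or a joint stands for the part that bears it (a point fixed in the world has none). Each returns a list of dicts, best first, with "confidence" (0 to 1); they miss things now and then, are a little off and sometimes report something else, mostly with a low value. They report only what shows in the picture. A call takes as long as a camera call.
- models.trace(camera, name): "region" (420x560 bool, what is visible of it) and "point" ([row, column] in pixels, amid what is visible of it).
- models.place_of(camera, name): "point" ([row, column] in pixels: a listed point, or the origin of a listed thing).
The state is a dict: "time": time; "qpos": joint angles; "joint_vel": joint speeds; "joint_torque": joint torques, N m; "eef_pos": TCP position; "tool_rot": TCP orientation; "wrist_force": force on the tool from outside, world axes, zero at the start; "torque": the same for the moment, N m; "gripper_width": opening from 0.0 (shut) to 1.0 (fully open).
Only numpy, scipy, OpenCV 4.12 (cv2) and the standard library are available. Lean on these libraries where they do the work, as an engineer would, in place of code of your own. Each camera call takes 0.05 s, during which the arm holds its last target. There are 200 camera calls.

### The job

Load the tile kiln: flip its toggle latch open, lift the lid until it stands open by itself, and lay every glazed slab from the rack flat and glazed face up inside the chamber; the slabs lie too low between the rack's ribs to be gripped, so slide each out over the rack's front edge until it can be pinched by its sides. Then shut the lid, close the latch again, and only then turn the isolator fully to on. Leave the jar, the cup and the bare tile on the bench where they are.

Things in the scene. Friction and masses are not known exactly. Their poses are not given: they have to be found in the camera images.
- kiln: Grey bench-top tile kiln, fixed. Origin on the work surface; x points from its front (latch side) to its back (hinge side), y to the left seen from the front. Its box spans x -80 to +80, y -116 to +186 mm, rim 80 mm high; at its right a black console (x -60 to +60, y -186 to -116, 86 mm high) carries the isolator.
- chamber_floor (a point): Centre of the floor of the kiln's open-topped chamber (kiln x = 0, y = 35, z = 35 mm), axes as the kiln. The floor is flat, 128 mm (x) by 270 mm (y), with walls 16 mm thick rising 45 mm all round, so there is room for three slabs side by side with their length along x.
- lid (a joint): Kiln lid, 164 x 302 x 20 mm, its top 101 mm above the work surface when shut. Hinge angle, rad: 0 shut, grows as it is lifted, stop at 1.65 (standing upright). The hinge is stiff: the lid stays up beyond about 1.1 rad and falls shut by itself from below about 0.9 rad. Lifting takes about 6 N at the handle. It cannot be lifted while the latch is closed.
- lid_handle (a point): Middle of the lid's black bar handle: round bar 12 mm thick, 100 mm long, parallel to the kiln's y axis, its centre 42 mm above the lid's upper face, 146 mm in front of the hinge and 20 mm behind the lid's front edge (143 mm above the work surface when the lid is shut).
- lid_hinge (a point): Point on the lid's hinge axis, which runs along the kiln's y axis at the back rim (kiln x = 80, y = 35, z = 82 mm). With the lid shut the handle lies 146 mm in front of and 61 mm above it.
- latch (a joint): Over-centre toggle latch on the kiln's front. Angle, rad: 0 closed (upright, hook over the lid's tongue), grows as the tab is swung out and down, away from the kiln, to the stop at 1.15 (open). A spring holds it in both end places and flips it over at about 0.58 rad; up to about 5 N at the tab. It can only be closed when the lid is fully shut.
- latch_tab (a point): Centre of the upper half of the latch's red tab, the place to take it: 24 mm wide along the kiln's y, 10 mm thick, 40 mm long; this point lies 16 mm below the tab's end. Closed it stands upright in front of the lid's edge, this point 128 mm above the work surface, 17 mm in front of and 66 mm above the pivot.
- latch_pivot (a point): Point on the latch's pivot axis, which runs along the kiln's y axis at the kiln's front (kiln x = -90, y = 35, z = 62 mm).
- isolator (a joint): Rotary isolator switch on the console's top. Angle, rad: 0 off (handle bar in line with the kiln's x axis, white mark), grows clockwise seen from above to 1.31 on (red mark). A spring detent holds it in either place and flips it over at about 0.65 rad; it takes up to about 0.1 N m.
- isolator_grip (a point): On the isolator's vertical axis, at the height to grip (108 mm above the work surface, 12 mm below the top of the bar). Red handle bar 60 mm long, 14 mm wide, 26 mm high; its underside is 14 mm below this point. Its x axis runs along the bar.
- ware_rack: Wooden rack, fixed, 170 (x) x 206 (y) mm. Origin on the work surface under its centre; x points from its front end to its back. Its board is 45 mm above the work surface, with three channels along x at y = -66, 0, +66 mm, each 58 mm wide, open at front (x = -85) and back (x = +85), between ribs that rise 9 mm above the board, so that a slab between them cannot be gripped.
- slab_a_center (a point): Centre of a white ceramic test slab with a blue glazed field, 100 mm long (its x axis), 50 mm wide (y), 6 mm thick (z up), 60 g, lying loose in one of the rack's channels at the start, the length along the channel. Glazed face up at the start. May be absent.
- slab_b_center (a point): Centre of a white ceramic test slab with a green glazed field, 100 mm long (its x axis), 50 mm wide (y), 6 mm thick (z up), 60 g, lying loose in one of the rack's channels at the start, the length along the channel. Glazed face up at the start. May be absent.
- slab_c_center (a point): Centre of a white ceramic test slab with a terracotta-brown glazed field, 100 mm long (its x axis), 50 mm wide (y), 6 mm thick (z up), 60 g, lying loose in one of the rack's channels at the start, the length along the channel. Glazed face up at the start. May be absent.
- purple_jar: Bystander, to be left alone: grey jar with a purple label, 72 mm across, 149 mm high. Origin at the centre of its underside.
- grey_cup: Bystander, to be left alone: grey cup, 83 mm across, 65 mm high. Origin at the centre of its underside.
- test_tile: Bystander, to be left alone: small bare test tile, 60 x 42 x 8 mm. Origin at the centre of its underside.

How it is judged:
By the outcome, as a careful person would: the job done as asked, in the order asked, and still so for the second after the job is handed in, with the robot touching nothing.
Of slab_a, slab_b, slab_c only 2 to 3 are there at a start; the rules pass over those that are not, and their reading is None.
At some moment in a run one of slab_a, slab_b, slab_c may be knocked a few centimetres aside while the robot is not near it.
It also fails if it takes over 210 s, if anything falls off the work surface, if the arm or the gripper's body presses on something with over 40 N, if the wrist force passes 120 N, or if a joint passes its speed limit or range.

## Working session

There is one attempt and no reset: what is moved stays moved. The work goes in short steps, Python scripts to look and compute and a shell command to move; the robot and the scene stay as the last step left them, time stands still between calls to the robot, and variables do not carry over. Pictures are saved under pics/ and viewed, about 12 in all and at most 16, crops included, and the job is handed in when it is done.

```bash
mkdir -p pics
cat > h.py <<'E'
import numpy as np, cv2
from station import r, viewer, models
from scipy.spatial.transform import Rotation as Ro
def st():
    s=r.read_state(); q=s['tool_rot']; return s,np.array(s['eef_pos']),Ro.from_quat([q[1],q[2],q[3],q[0]]).as_matrix()
def ray(cam,px):
    c=viewer.get_calibration(cam); K=np.array(c['camera_matrix']); v=(px[1]-K[0,2])/K[0,0]; w=(px[0]-K[1,2])/K[1,1]
    if cam=='wrist':
        th=np.hypot(v,w); d=np.array([v/th*np.sin(th),w/th*np.sin(th),np.cos(th)]) if th>1e-9 else np.array([0,0,1.])
        T=np.array(c['tool_from_camera']); s,p,R=st(); return R@T[:3,3]+p, R@T[:3,:3]@d, d
    R=np.array(c['R']);t=np.array(c['t']); d=np.array([v,w,1.]); return -R.T@t, R.T@d, d
def atz(cam,px,z):
    o,d,_=ray(cam,px); return o+d*(z-o[2])/d[2]
def atd(cam,px,dep):
    o,d,dc=ray(cam,px); k=dep[int(round(px[0])),int(round(px[1]))]; return o+d*k/dc[2]
def save(n,im): cv2.imwrite('pics/'+n+'.png',im[:,:,::-1])
E
python3 - <<'E'
from h import *
s,p,R=st(); print(p,R.round(2),s['time'],s['gripper_width'])
names=['kiln','chamber_floor','lid_handle','latch_tab','latch_pivot','lid_hinge','isolator_grip','ware_rack','slab_a_center','slab_b_center','slab_c_center','purple_jar','grey_cup','test_tile']
zs=[0,.035,.143,.128,.062,.082,.108,0,.048,.048,.048,0,0,0]
for cam in ['top','side']:
    im,d=viewer.capture(cam); save(cam+'0',im)
    for n,z in zip(names,zs):
        for q in models.place_of(cam,n)[:2]:
            print(cam,n,round(q['confidence'],2),np.round(q['point']),atz(cam,q['point'],z).round(3),atd(cam,q['point'],d).round(3))
E
```

```text
[ 0.16232949 -0.52485914  0.23049038] [[ 0.96  0.3  -0.  ]
 [ 0.3  -0.96  0.  ]
 [ 0.   -0.   -1.  ]] 0.0 1.0045291021184533
top kiln 0.91 [210. 347.] [ 0.546 -0.185  0.   ] [ 0.532 -0.17   0.1  ]
top lid_handle 0.9 [224. 343.] [ 0.491 -0.152  0.143] [ 0.49  -0.151  0.15 ]
top lid_handle 0.24 [174. 337.] [ 0.618 -0.141  0.143] [ 0.628 -0.147  0.099]
top latch_tab 0.6 [241. 343.] [ 0.447 -0.152  0.128] [ 0.446 -0.15   0.143]
top latch_pivot 0.53 [235. 340.] [ 0.468 -0.154  0.062] [ 0.465 -0.15   0.091]
top lid_hinge 0.85 [173. 336.] [ 0.636 -0.147  0.082] [ 0.655 -0.158 -0.002]
top isolator_grip 0.85 [198. 411.] [ 0.56  -0.339  0.108] [ 0.558 -0.335  0.122]
top ware_rack 0.84 [204. 215.] [0.568 0.194 0.   ] [0.561 0.187 0.048]
top slab_a_center 0.66 [226. 342.] [ 0.494 -0.162  0.048] [ 0.484 -0.148  0.149]
top slab_a_center 0.17 [210. 190.] [0.546 0.257 0.048] [0.546 0.256 0.054]
top slab_b_center 0.77 [210. 192.] [0.545 0.253 0.048] [0.545 0.253 0.047]
top slab_c_center 0.62 [204. 235.] [0.56  0.132 0.048] [0.56  0.132 0.047]
top purple_jar 0.91 [242. 131.] [0.463 0.436 0.   ] [0.455
[... 671 characters left out ...]
0.621 -0.095  0.095]
side isolator_grip 0.6 [183. 285.] [ 0.548 -0.334  0.108] [ 0.547 -0.329  0.11 ]
side isolator_grip 0.33 [207. 255.] [ 0.617 -0.051  0.108] [ 0.621 -0.074  0.099]
side ware_rack 0.77 [273. 253.] [0.578 0.19  0.   ] [0.561 0.272 0.05 ]
side slab_b_center 0.53 [273. 260.] [0.544 0.265 0.048] [0.544 0.269 0.051]
side slab_c_center 0.78 [248. 262.] [0.562 0.119 0.048] [0.561 0.128 0.052]
side purple_jar 0.93 [333. 277.] [0.472 0.438 0.   ] [0.469 0.461 0.019]
side grey_cup 0.67 [203. 300.] [ 0.49  -0.402  0.   ] [ 0.473 -0.142  0.099]
side grey_cup 0.59 [270. 259.] [0.561 0.173 0.   ] [0.547 0.255 0.05 ]
side test_tile 0.73 [249. 305.] [0.438 0.016 0.   ] [0.438 0.027 0.006]
```

View pics/top0.png

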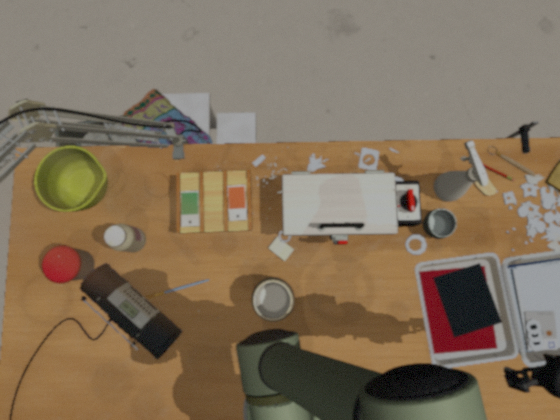

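View pics/side0.png

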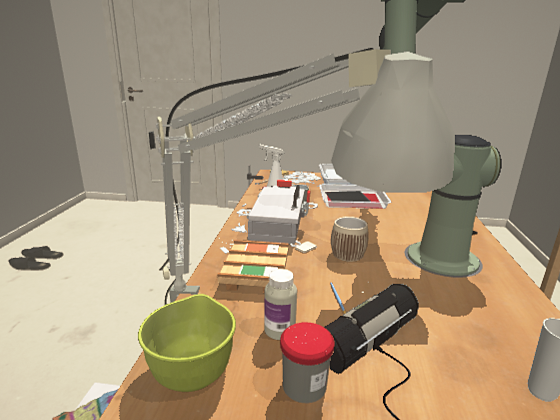

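The top view shows only two slabs: green at (202,190) and brown at (197,236). The kiln lid is around (205,340), the latch tab at (240,342) and the isolator at (200,408). I'll turn the tool and look from above the kiln.

```bash
python3 -m jog '[{"yaw":-0.178,"tz":-8},{"yaw":-0.178,"tz":-8},{"yaw":-0.178,"tz":-8},{"yaw":-0.178,"tz":-8},{"yaw":-0.178,"tz":-8},{"yaw":-0.178,"tz":-8},{"yaw":-0.178,"tz":-8},{"yaw":-0.178,"tz":-8},{"yaw":-0.178,"tz":-8},{"yaw":-0.178,"tz":-8},{"yaw":-0.178,"tz":-8},{"yaw":-0.178,"tz":-8},{"yaw":-0.178,"tz":-8},{"yaw":-0.178,"tz":-8},{"yaw":-0.178,"tz":-8},{"yaw":-0.178,"tz":-8},{},{}]'; python3 -c "
from h import *
s,p,R=st();print(p,R.round(3),s['qpos'])
print(viewer.get_calibration('wrist'))"
```

```text
[ 0.16245377 -0.52548217  0.23130232] [[ 0.955  0.295 -0.   ]
 [ 0.295 -0.955 -0.   ]
 [-0.     0.    -1.   ]] [-1.40517660e+00  3.26180931e-01 -1.92570833e-01  1.05203213e+00
 -6.82733861e-06  1.43660577e+00]
{'camera_matrix': array([[325.1922621 ,   0.        , 277.77160135],
       [  0.        , 325.1922621 , 209.26251559],
       [  0.        ,   0.        ,   1.        ]]), 'tool_from_camera': array([[ 2.50660864e-04, -9.56583642e-01, -2.91457840e-01,
         7.42076577e-02],
       [ 9.99999876e-01,  3.65198465e-04, -3.38580854e-04,
         4.56332219e-04],
       [ 4.30320862e-04, -2.91457719e-01,  9.56583615e-01,
        -1.42656803e-01],
       [ 0.00000000e+00,  0.00000000e+00,  0.00000000e+00,
         1.00000000e+00]])}invalid input at $[0]: expected keys tx, ty, tz, yaw
```

```bash
python3 -m jog '[{"tx":0,"ty":0,"tz":-8,"yaw":-0.178},{"tx":0,"ty":0,"tz":-8,"yaw":-0.178},{"tx":0,"ty":0,"tz":-8,"yaw":-0.178},{"tx":0,"ty":0,"tz":-8,"yaw":-0.178},{"tx":0,"ty":0,"tz":-8,"yaw":-0.178},{"tx":0,"ty":0,"tz":-8,"yaw":-0.178},{"tx":0,"ty":0,"tz":-8,"yaw":-0.178},{"tx":0,"ty":0,"tz":-8,"yaw":-0.178},{"tx":0,"ty":0,"tz":-8,"yaw":-0.178},{"tx":0,"ty":0,"tz":-8,"yaw":-0.178},{"tx":0,"ty":0,"tz":-8,"yaw":-0.178},{"tx":0,"ty":0,"tz":-8,"yaw":-0.178},{"tx":0,"ty":0,"tz":-8,"yaw":-0.178},{"tx":0,"ty":0,"tz":-8,"yaw":-0.178},{"tx":0,"ty":0,"tz":-8,"yaw":-0.178},{"tx":0,"ty":0,"tz":-8,"yaw":-0.178},{"tx":0,"ty":0,"tz":0,"yaw":0}]'; python3 -c "
from h import *
s,p,R=st();print(p,R.round(3),s['qpos'])"
```

```text
time: 3.62
eef_pos: [0.1625, -0.5258, 0.3598]
tool_rot: [0.0, -0.002, 1.0, -0.001]
wrist_force: [0.2, 0.2, 0.1]
gripper_width: 1.0
[ 0.16249649 -0.52578052  0.35981689] [[-1.    -0.004  0.   ]
 [-0.004  1.    -0.001]
 [-0.    -0.001 -1.   ]] [-1.40520178e+00  2.77740265e-01  6.53993529e-02  1.35727517e+00
  1.51720769e-05 -1.40934344e+00]
```

```bash
python3 -m jog '[{"tx":-24,"ty":37.5,"tz":0,"yaw":0},{"tx":-24,"ty":37.5,"tz":0,"yaw":0},{"tx":-24,"ty":37.5,"tz":0,"yaw":0},{"tx":-24,"ty":37.5,"tz":0,"yaw":0},{"tx":-24,"ty":37.5,"tz":0,"yaw":0},{"tx":-24,"ty":37.5,"tz":0,"yaw":0},{"tx":-24,"ty":37.5,"tz":0,"yaw":0},{"tx":-24,"ty":37.5,"tz":0,"yaw":0},{"tx":-24,"ty":37.5,"tz":0,"yaw":0},{"tx":-24,"ty":37.5,"tz":0,"yaw":0},{"tx":0,"ty":0,"tz":0,"yaw":0},{"tx":0,"ty":0,"tz":0,"yaw":0}]'
cat > look.py <<'E'
from h import *
import sys
z={'lid_handle':.143,'latch_tab':.128,'latch_pivot':.062,'lid_hinge':.082,'isolator_grip':.108,'chamber_floor':.035,'slab_a_center':.051,'slab_b_center':.051,'slab_c_center':.051,'ware_rack':0,'kiln':0}
s,p,R=st(); print(p.round(4), s['time'])
im,d=viewer.capture('wrist'); save(sys.argv[1],im); np.savez('last.npz',d=d,im=im,p=p,R=R)
for n in sys.argv[2:]:
    for q in models.place_of('wrist',n)[:2]: print(n,round(q['confidence'],2),np.round(q['point']),atz('wrist',q['point'],z[n]).round(4),atd('wrist',q['point'],d).round(4))
E
python3 look.py w1 lid_handle latch_tab latch_pivot lid_hinge isolator_grip kiln
python3 - <<'E'
from h import *
# cloud of lid top
L=np.load('last.npz'); d=L['d']
c=viewer.get_calibration('wrist');K=c['camera_matrix'];T=np.array(c['tool_from_camera'])
v,u=np.mgrid[0:420,0:560]; a=(u-K[0,2])/K[0,0]; b=(v-K[1,2])/K[1,1]; th=np.hypot(a,b)+1e-9
D=np.stack([a/th*np.tan(th),b/th*np.tan(th),np.ones_like(a)],-1)*d[...,None]
P=(D@T[:3,:3].T+T[:3,3])@L['R'].T+L['p']
m=(d>0)&(th<1.3)
def rect(m,nm):
    if m.sum()<50: print(nm,'few');return
    (cx,cy),(w,h),an=cv2.minAreaRect((P[m][:,:2]*1000).astype(np.float32)); print(nm,m.sum(),round(cx,1),round(cy,1),round(w,1),round(h,1),round(an,2))
kl=m&(P[...,2]>.094)&(P[...,2]<.106)&(P[...,1]<0.02)&(P[...,1]>-.298)&(P[...,0]>.4)&(P[...,0]<.75)
n,lab,stt,_=cv2.connectedComponentsWithStats(kl.astype(np.uint8)); k=1+stt[1:,4].argmax(); rect(lab==k,'lid')
print('lid z',np.median(P[lab==k][:,2]))
rect(m&(P[...,2]>.136)&(P[...,2]<.16)&(P[...,1]<0.0)&(P[...,1]>-.28)&(P[...,0]>.46)&(P[...,0]<.52),'handle')
rect(m&(P[...,2]>.115)&(P[...,2]<.16)&(P[...,1]<-.05)&(P[...,1]>-.25)&(P[...,0]>.40)&(P[...,0]<.46),'tab')
rect(m&(P[...,2]>.113)&(P[...,2]<.13)&(P[...,1]<-.28)&(P[...,1]>-.4)&(P[...,0]>.4)&(P[...,0]<.65),'isol')
E
```

```text
time: 5.12
eef_pos: [0.3999, -0.1491, 0.359]
tool_rot: [-0.0, -0.003, 1.0, -0.0]
wrist_force: [0.1, -0.1, -0.3]
gripper_width: 0.999
[ 0.3999 -0.1491  0.359 ] 5.125
lid_handle 0.66 [247. 274.] [ 0.4825 -0.154   0.143 ] [ 0.4804 -0.1539  0.1478]
latch_tab 0.8 [211. 276.] [ 0.4422 -0.1521  0.128 ] [ 0.4383 -0.1521  0.1403]
latch_pivot 0.71 [210. 278.] [ 0.4606 -0.1501  0.062 ] [ 0.4376 -0.1502  0.1367]
latch_pivot 0.6 [269. 443.] [0.5628 0.1271 0.062 ] [0.5681 0.1333 0.0522]
lid_hinge 0.68 [318. 275.] [ 0.6322 -0.1535  0.082 ] [ 0.6179 -0.1533  0.1015]
kiln 0.76 [251. 256.] [ 0.5535 -0.1868  0.    ] [ 0.485  -0.1759  0.1504]
kiln 0.71 [183. 373.] [0.4334 0.0044 0.    ] [0.4312 0.0014 0.0098]
lid 18795 547.6 -149.1 298.3 165.3 89.82
lid z 0.10123021472189325
handle 872 485.1 -150.6 110.6 12.6 89.61
tab 276 442.5 -150.9 9.6 24.0 1.6
isol 192 538.3 -336.7 35.5 13.6 0.19
```

View pics/w1.png

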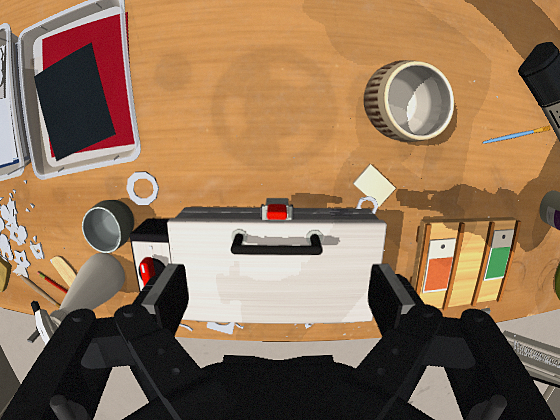

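The wrist view shows the lid centred under the tool, with the tab at (211,276), the handle at (243,277) and the isolator at the left. The kiln is square to the world, with its origin near (0.5516, -0.1855). Next is the latch.

```bash
python3 -m jog '[{"tx":-11,"ty":-0.35,"tz":30,"yaw":0},{"tx":-11,"ty":-0.35,"tz":30,"yaw":0},{"tx":-11,"ty":-0.35,"tz":30,"yaw":0},{"tx":-11,"ty":-0.35,"tz":30,"yaw":0},{"tx":0,"ty":0,"tz":30,"yaw":0},{"tx":0,"ty":0,"tz":30,"yaw":0},{"tx":0,"ty":0,"tz":30,"yaw":0},{"tx":0,"ty":0,"tz":15,"yaw":0},{"tx":0,"ty":0,"tz":15,"yaw":0},{"tx":0,"ty":0,"tz":10,"yaw":0},{"tx":0,"ty":0,"tz":0,"yaw":0},{"tx":0,"ty":0,"tz":0,"yaw":0}]' 45 && python3 -m jog '[{"tx":0,"ty":0,"tz":0,"yaw":0},{"tx":0,"ty":0,"tz":0,"yaw":0},{"tx":0,"ty":0,"tz":0,"yaw":0},{"tx":0,"ty":0,"tz":0,"yaw":0},{"tx":0,"ty":0,"tz":0,"yaw":0}]' 0
python3 -c "
import numpy as np
a=np.arange(0,1.16,.1)+np.arctan2(17,66)
x=68.15*np.sin(a);z=68.15*np.cos(a);print(np.diff(x).round(1),(-np.diff(z)).round(1))"
```

```text
time: 6.98
eef_pos: [0.4445, -0.1504, 0.1098]
tool_rot: [0.0, -0.003, 1.0, -0.0]
wrist_force: [-0.2, 0.8, -0.1]
gripper_width: 0.525
time: 7.6
eef_pos: [0.4445, -0.1503, 0.1099]
tool_rot: [0.0, -0.003, 1.0, -0.0]
wrist_force: [-1.5, -0.7, 5.7]
gripper_width: 0.272
[6.5 6.3 6.  5.6 5.2 4.7 4.2 3.7 3.1 2.5 1.8] [2.  2.7 3.3 3.9 4.4 4.9 5.3 5.7 6.1 6.4 6.6]
```

Gripped (opening ~24 mm). I'll swing it out along the arc.

```bash
python3 -m jog '[{"tx":6.5,"ty":0,"tz":2,"yaw":0},{"tx":6.3,"ty":0,"tz":2.7,"yaw":0},{"tx":6,"ty":0,"tz":3.3,"yaw":0},{"tx":5.6,"ty":0,"tz":3.9,"yaw":0},{"tx":5.2,"ty":0,"tz":4.4,"yaw":0},{"tx":4.7,"ty":0,"tz":4.9,"yaw":0},{"tx":4.2,"ty":0,"tz":5.3,"yaw":0},{"tx":3.7,"ty":0,"tz":5.7,"yaw":0},{"tx":3.1,"ty":0,"tz":6.1,"yaw":0},{"tx":2.5,"ty":0,"tz":6.4,"yaw":0},{"tx":1.8,"ty":0,"tz":6.6,"yaw":0},{"tx":0,"ty":0,"tz":0,"yaw":0},{"tx":0,"ty":0,"tz":0,"yaw":0}]' && python3 -m jog '[{"tx":0,"ty":0,"tz":0,"yaw":0},{"tx":0,"ty":0,"tz":0,"yaw":0},{"tx":0,"ty":0,"tz":0,"yaw":0},{"tx":0,"ty":0,"tz":-20,"yaw":0},{"tx":0,"ty":0,"tz":-30,"yaw":0},{"tx":0,"ty":0,"tz":-30,"yaw":0},{"tx":0,"ty":0,"tz":-30,"yaw":0},{"tx":0,"ty":0,"tz":-30,"yaw":0},{"tx":0,"ty":0,"tz":-30,"yaw":0},{"tx":0,"ty":0,"tz":0,"yaw":0}]' 45; python3 look.py w2 latch_tab; python3 -c "
import numpy as np
a=np.arange(0,1.56,.05*2)+np.arctan2(61,146)
x=-158.2*np.cos(a);z=158.2*np.sin(a);print(np.diff(x).round(1),(np.diff(z)).round(1))"
```

```text
time: 9.22
eef_pos: [0.3951, -0.1504, 0.0583]
tool_rot: [0.001, -0.003, 1.0, 0.0]
wrist_force: [0.4, 2.0, 2.0]
gripper_width: 0.268
time: 10.48
eef_pos: [0.3957, -0.1512, 0.2299]
tool_rot: [0.002, -0.003, 1.0, -0.001]
wrist_force: [0.6, -0.2, 0.8]
gripper_width: 0.526
[ 0.3957 -0.1512  0.2299] 10.475
latch_tab 0.82 [192. 276.] [ 0.3796 -0.1518  0.128 ] [ 0.392  -0.1519  0.0777]
[ 6.8  8.2  9.5 10.7 11.8 12.8 13.7 14.4 15.  15.4 15.7 15.8 15.8 15.6
 15.2] [14.3 13.5 12.6 11.6 10.5  9.3  7.9  6.5  5.   3.5  2.   0.4 -1.2 -2.8
 -4.3]
```

The latch tab now reads x 0.392, z 0.078, so it is open. Next I turn to the handle.

```bash
python3 -m jog '[{"tx":0,"ty":0,"tz":0,"yaw":0.1745},{"tx":0,"ty":0,"tz":0,"yaw":0.1745},{"tx":0,"ty":0,"tz":0,"yaw":0.1745},{"tx":0,"ty":0,"tz":0,"yaw":0.1745},{"tx":0,"ty":0,"tz":0,"yaw":0.1745},{"tx":0,"ty":0,"tz":0,"yaw":0.1745},{"tx":0,"ty":0,"tz":0,"yaw":0.1745},{"tx":0,"ty":0,"tz":0,"yaw":0.1745},{"tx":0,"ty":0,"tz":0,"yaw":0.1745},{"tx":0,"ty":45,"tz":0,"yaw":0},{"tx":0,"ty":45,"tz":0,"yaw":0},{"tx":0,"ty":0,"tz":35,"yaw":0},{"tx":0,"ty":0,"tz":35,"yaw":0},{"tx":0,"ty":0,"tz":20,"yaw":0},{"tx":0,"ty":0,"tz":16,"yaw":0},{"tx":0,"ty":0,"tz":0,"yaw":0}]' 45 && python3 -m jog '[{"tx":0,"ty":0,"tz":0,"yaw":0},{"tx":0,"ty":0,"tz":0,"yaw":0},{"tx":0,"ty":0,"tz":0,"yaw":0},{"tx":0,"ty":0,"tz":0,"yaw":0},{"tx":0,"ty":0,"tz":0,"yaw":0}]' 0
```

```text
time: 12.58
eef_pos: [0.4824, -0.1489, 0.1195]
tool_rot: [-0.003, 0.705, 0.709, -0.001]
wrist_force: [0.3, -0.3, -0.2]
gripper_width: 0.525
time: 13.2
eef_pos: [0.4858, -0.15, 0.1226]
tool_rot: [0.001, 0.705, 0.709, 0.001]
wrist_force: [4.9, 1.2, 0.4]
gripper_width: 0.119
```

```bash
python3 -m jog '[{"tx":0,"ty":6.8,"tz":-14.3,"yaw":0},{"tx":0,"ty":8.2,"tz":-13.5,"yaw":0},{"tx":0,"ty":9.5,"tz":-12.6,"yaw":0},{"tx":0,"ty":10.7,"tz":-11.6,"yaw":0},{"tx":0,"ty":11.8,"tz":-10.5,"yaw":0},{"tx":0,"ty":12.8,"tz":-9.3,"yaw":0},{"tx":0,"ty":13.7,"tz":-7.9,"yaw":0},{"tx":0,"ty":14.4,"tz":-6.5,"yaw":0},{"tx":0,"ty":15,"tz":-5,"yaw":0},{"tx":0,"ty":15.4,"tz":-3.5,"yaw":0},{"tx":0,"ty":15.7,"tz":-2,"yaw":0},{"tx":0,"ty":15.8,"tz":-0.4,"yaw":0},{"tx":0,"ty":15.8,"tz":1.2,"yaw":0},{"tx":0,"ty":15.6,"tz":2.8,"yaw":0},{"tx":0,"ty":7.5,"tz":2,"yaw":0},{"tx":0,"ty":0,"tz":0,"yaw":0},{"tx":0,"ty":0,"tz":0,"yaw":0}]'
python3 - <<'E'
from h import *
for c in ['side']:
    im,d=viewer.capture(c); save('side1',cv2.resize(im[140:260,220:360],None,fx=4,fy=4))
E
```

```text
time: 15.32
eef_pos: [0.673, -0.1506, 0.2143]
tool_rot: [0.001, 0.705, 0.709, -0.001]
wrist_force: [1.0, -3.8, 6.2]
gripper_width: 0.115
```

View pics/side1.png

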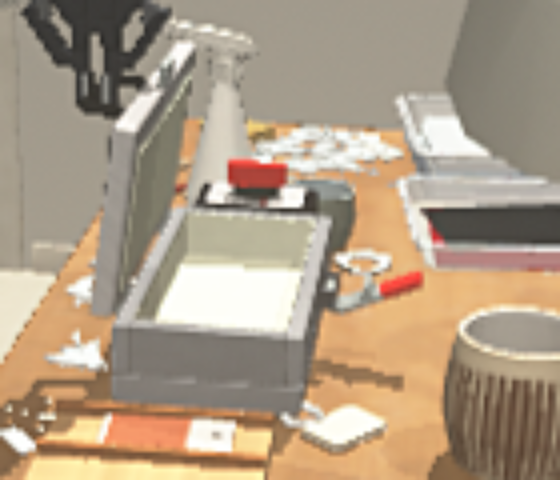

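The lid stands upright with the chamber visible and the red latch tab swung out. I'll release gently and go up, then go to look at the rack.

```bash
python3 -m jog '[{"tx":0,"ty":0,"tz":0,"yaw":0},{"tx":0,"ty":0,"tz":0,"yaw":0},{"tx":0,"ty":0,"tz":0,"yaw":0},{"tx":0,"ty":0,"tz":-10,"yaw":0},{"tx":0,"ty":0,"tz":-20,"yaw":0},{"tx":0,"ty":0,"tz":-30,"yaw":0},{"tx":0,"ty":0,"tz":-30,"yaw":0},{"tx":0,"ty":0,"tz":-30,"yaw":0},{"tx":0,"ty":0,"tz":0,"yaw":0}]' 26 && python3 -m jog '[{"tx":40,"ty":-20,"tz":0,"yaw":0},{"tx":40,"ty":-20,"tz":0,"yaw":0},{"tx":40,"ty":-20,"tz":0,"yaw":0},{"tx":40,"ty":-20,"tz":0,"yaw":0},{"tx":40,"ty":-20,"tz":0,"yaw":0},{"tx":40,"ty":-20,"tz":0,"yaw":0},{"tx":40,"ty":-20,"tz":0,"yaw":0},{"tx":40,"ty":-20,"tz":0,"yaw":0},{"tx":20,"ty":-40,"tz":0,"yaw":-0.1745},{"tx":0,"ty":0,"tz":0,"yaw":-0.1745},{"tx":0,"ty":0,"tz":0,"yaw":-0.1745},{"tx":0,"ty":0,"tz":0,"yaw":-0.1745},{"tx":0,"ty":0,"tz":0,"yaw":-0.1745},{"tx":0,"ty":0,"tz":0,"yaw":-0.1745},{"tx":0,"ty":0,"tz":0,"yaw":-0.1745},{"tx":0,"ty":0,"tz":0,"yaw":-0.1745},{"tx":0,"ty":0,"tz":0,"yaw":-0.1745},{"tx":0,"ty":0,"tz":0,"yaw":0},{"tx":0,"ty":0,"tz":0,"yaw":0}]' 0
python3 look.py w3 slab_b_center slab_c_center slab_a_center ware_rack
cat > cloud.py <<'E'
from h import *
L=np.load('last.npz'); d=L['d']; im=L['im']
c=viewer.get_calibration('wrist');K=c['camera_matrix'];T=np.array(c['tool_from_camera'])
v,u=np.mgrid[0:420,0:560]; a=(u-K[0,2])/K[0,0]; b=(v-K[1,2])/K[1,1]; th=np.hypot(a,b)+1e-9
D=np.stack([a/th*np.tan(th),b/th*np.tan(th),np.ones_like(a)],-1)*d[...,None]
P=(D@T[:3,:3].T+T[:3,3])@L['R'].T+L['p']
m=(d>0)&(th<1.3)
def rect(m,nm):
    if m.sum()<50: print(nm,'few');return
    (cx,cy),(w,h),an=cv2.minAreaRect((P[m][:,:2]*1000).astype(np.float32)); print(nm,m.sum(),round(cx,1),round(cy,1),round(w,1),round(h,1),round(an,2),'z',P[m][:,2].mean().round(4))
def big(k):
    n,lab,s,_=cv2.connectedComponentsWithStats(k.astype(np.uint8)); return lab==1+s[1:,4].argmax()
E
python3 - <<'E'
from cloud import *
X,Y,Z=P[...,0],P[...,1],P[...,2]
rk=m&(Z>.038)&(Z<.062)&(X>.4)&(X<.75)&(Y>.02)&(Y<.4)
rect(big(rk),'rack')
h=cv2.cvtColor(im,cv2.COLOR_RGB2HSV)
for y0,y1 in [(.1,.16),(.22,.29)]:
    k=rk&(Y>y0)&(Y<y1)&((h[...,1]<60)|((h[...,0]>40)&(h[...,0]<90))|((h[...,0]<11)&(h[...,1]>100)))
    rect(big(cv2.morphologyEx(k.astype(np.uint8),cv2.MORPH_OPEN,np.ones((3,3)))),'slab')
E
```

```text
time: 16.5
eef_pos: [0.6744, -0.1489, 0.3367]
tool_rot: [0.003, 0.705, 0.709, 0.001]
wrist_force: [0.0, 0.9, -0.1]
gripper_width: 0.305
time: 18.88
eef_pos: [0.4707, 0.19, 0.3326]
tool_rot: [-0.0, -0.002, 1.0, -0.0]
wrist_force: [-0.9, 0.0, 0.4]
gripper_width: -0.0
[0.4707 0.19   0.3326] 18.875
slab_b_center 0.87 [222. 324.] [0.5448 0.2548 0.051 ] [0.5447 0.2548 0.0513]
slab_c_center 0.95 [234. 235.] [0.5637 0.1294 0.051 ] [0.5635 0.1295 0.0515]
ware_rack 0.7 [228. 276.] [0.5736 0.1869 0.    ] [0.5561 0.1871 0.0468]
rack 14058 568.7 190.6 170.9 206.8 1.15 z 0.0487
slab 2167 563.1 126.1 99.6 49.4 2.88 z 0.0514
slab 2313 550.7 258.4 102.7 51.1 1.21 z 0.0515
```

View pics/w3.png

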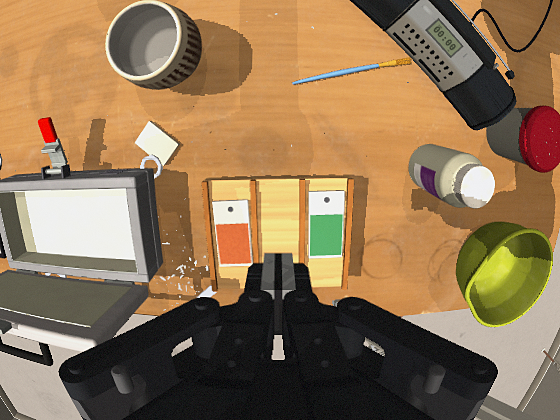

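Rack view: brown slab at (233,232), green slab at (325,222), rack yaw about 1.2°. I'll lower the shut fingers behind the green slab.

```bash
python3 -m jog '[{"tx":0,"ty":0,"tz":0,"yaw":-0.02},{"tx":-30.5,"ty":13,"tz":30,"yaw":0},{"tx":-30.5,"ty":13,"tz":30,"yaw":0},{"tx":-30.5,"ty":13,"tz":30,"yaw":0},{"tx":-30.5,"ty":13,"tz":30,"yaw":0},{"tx":-30.5,"ty":12.5,"tz":30,"yaw":0},{"tx":0,"ty":0,"tz":40,"yaw":0},{"tx":0,"ty":0,"tz":40,"yaw":0},{"tx":0,"ty":0,"tz":30,"yaw":0},{"tx":0,"ty":0,"tz":10,"yaw":0},{"tx":0,"ty":0,"tz":5,"yaw":0},{"tx":0,"ty":0,"tz":5,"yaw":0},{"tx":0,"ty":0,"tz":0,"yaw":0},{"tx":0,"ty":0,"tz":0,"yaw":0},{"tx":0,"ty":0,"tz":0,"yaw":0}]' 0
```

```text
time: 21.0
eef_pos: [0.6221, 0.2587, 0.0537]
tool_rot: [0.0, -0.013, 1.0, 0.0]
wrist_force: [0.3, 0.1, -0.3]
gripper_width: 0.0
```

```bash
python3 -m jog '[{"tx":0,"ty":0,"tz":3,"yaw":0},{"tx":0,"ty":-0.5,"tz":2.7,"yaw":0},{"tx":0,"ty":0,"tz":0,"yaw":0},{"tx":0,"ty":0,"tz":0,"yaw":0}]' && python3 -m jog '[{"tx":5,"ty":0,"tz":0,"yaw":0},{"tx":5,"ty":0,"tz":0,"yaw":0},{"tx":5,"ty":0,"tz":0,"yaw":0},{"tx":5,"ty":0,"tz":0,"yaw":0},{"tx":5,"ty":0,"tz":0,"yaw":0},{"tx":5,"ty":0,"tz":0,"yaw":0},{"tx":5,"ty":0,"tz":0,"yaw":0},{"tx":5,"ty":0,"tz":0,"yaw":0},{"tx":5,"ty":0,"tz":0,"yaw":0},{"tx":5,"ty":0,"tz":0,"yaw":0},{"tx":4,"ty":0,"tz":0,"yaw":0},{"tx":4,"ty":0,"tz":0,"yaw":0},{"tx":4,"ty":0,"tz":0,"yaw":0},{"tx":3,"ty":0,"tz":0,"yaw":0},{"tx":2,"ty":0,"tz":0,"yaw":0},{"tx":0,"ty":0,"tz":0,"yaw":0},{"tx":0,"ty":0,"tz":0,"yaw":0}]'; python3 look.py w4 slab_b_center
python3 - <<'E'
from cloud import *
X,Y,Z=P[...,0],P[...,1],P[...,2]
rect(big(m&(Z>.044)&(Z<.056)&(X>.40)&(X<.4815)&(Y>.18)&(Y<.35)),'overhang')
E
```

```text
time: 21.5
eef_pos: [0.6217, 0.258, 0.0473]
tool_rot: [-0.0, -0.013, 1.0, -0.0]
wrist_force: [-0.6, 1.3, -0.4]
gripper_width: 0.001
time: 23.62
eef_pos: [0.5547, 0.2562, 0.0473]
tool_rot: [-0.0, -0.013, 1.0, -0.0]
wrist_force: [-0.4, 0.4, 0.1]
gripper_width: -0.001
[0.5547 0.2562 0.0473] 23.625
slab_b_center 0.64 [144. 284.] [0.4934 0.2567 0.051 ] [0.4935 0.2567 0.0504]
overhang 10046 462.4 255.5 38.4 50.8 0.38 z 0.0511
```

The green slab's front is at x 0.443, about 40 mm of overhang. I'll go and pinch it.

```bash
python3 -m jog '[{"tx":-2,"ty":0,"tz":0,"yaw":0},{"tx":0,"ty":0,"tz":-30,"yaw":0},{"tx":0,"ty":0,"tz":-30,"yaw":0},{"tx":32,"ty":0.6,"tz":0,"yaw":0},{"tx":32,"ty":0.6,"tz":0,"yaw":0},{"tx":30,"ty":0.6,"tz":0,"yaw":0},{"tx":0,"ty":0,"tz":0,"yaw":0}]' 75 && python3 -m jog '[{"tx":0,"ty":0,"tz":20,"yaw":0},{"tx":0,"ty":0,"tz":20,"yaw":0},{"tx":0,"ty":0,"tz":15,"yaw":0},{"tx":0,"ty":0,"tz":10,"yaw":0},{"tx":0,"ty":0,"tz":4,"yaw":0},{"tx":0,"ty":0,"tz":0,"yaw":0},{"tx":0,"ty":0,"tz":0,"yaw":0}]' && python3 -m jog '[{"tx":0,"ty":0,"tz":0,"yaw":0},{"tx":0,"ty":0,"tz":0,"yaw":0},{"tx":0,"ty":0,"tz":0,"yaw":0},{"tx":0,"ty":0,"tz":0,"yaw":0},{"tx":0,"ty":0,"tz":0,"yaw":0},{"tx":0,"ty":0,"tz":0,"yaw":0}]' 40
```

```text
time: 24.6
eef_pos: [0.4606, 0.2555, 0.1074]
tool_rot: [-0.001, -0.014, 1.0, -0.0]
wrist_force: [-0.3, -0.1, -0.6]
gripper_width: 0.877
time: 25.48
eef_pos: [0.4632, 0.2559, 0.0389]
tool_rot: [0.0, -0.013, 1.0, 0.0]
wrist_force: [0.1, 0.0, -0.1]
gripper_width: 0.878
time: 26.22
eef_pos: [0.4631, 0.2558, 0.039]
tool_rot: [0.0, -0.013, 1.0, 0.0]
wrist_force: [-0.6, 0.5, 6.3]
gripper_width: 0.562
```

```bash
python3 -m jog '[{"tx":0,"ty":0,"tz":-3,"yaw":0},{"tx":0,"ty":0,"tz":-5,"yaw":0},{"tx":0,"ty":0,"tz":-10,"yaw":0},{"tx":0,"ty":0,"tz":-20,"yaw":0},{"tx":0,"ty":0,"tz":-30,"yaw":0},{"tx":0,"ty":0,"tz":-30,"yaw":0},{"tx":0,"ty":0,"tz":-30,"yaw":0},{"tx":0,"ty":0,"tz":0,"yaw":0},{"tx":0,"ty":0,"tz":0,"yaw":0}]' 0; python3 look.py w5
python3 - <<'E'
from cloud import *
X,Y,Z=P[...,0],P[...,1],P[...,2]; h=cv2.cvtColor(im,cv2.COLOR_RGB2HSV)
k=big(m&(Z>.14)&(Z<.23)&(X>.38)&(X<.58)&(Y>.18)&(Y<.35)&(v<250))
rect(k,'held'); A=np.c_[P[k][:,:2],np.ones(k.sum())]; print(np.linalg.lstsq(A,P[k][:,2],rcond=None)[0])
E
```

```text
time: 27.35
eef_pos: [0.4624, 0.2556, 0.1661]
tool_rot: [-0.0, -0.013, 1.0, -0.0]
wrist_force: [0.6, -0.3, -0.3]
gripper_width: 0.559
[0.4624 0.2556 0.1661] 27.35
held 1236 444.3 254.6 5.2 50.1 1.0 z 0.1771
[ 0.54656186  0.01299603 -0.06882706]
```

View pics/w5.png

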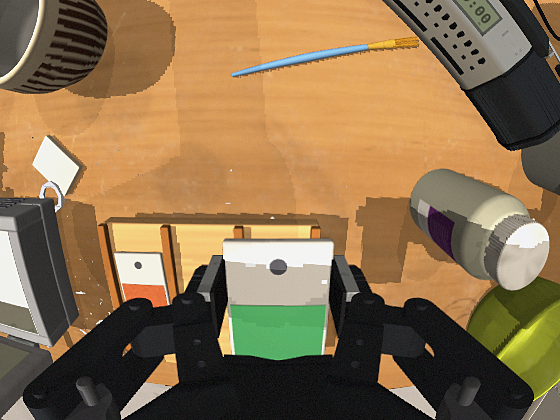

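Held level: the slab shows at (297,278) between the pads. I'll carry it to the kiln, left half of the chamber.

```bash
python3 -m jog '[{"tx":0,"ty":0,"tz":0,"yaw":0.025},{"tx":-4.9,"ty":-28.4,"tz":0,"yaw":0},{"tx":-4.9,"ty":-28.4,"tz":0,"yaw":0},{"tx":-4.9,"ty":-28.4,"tz":0,"yaw":0},{"tx":-4.9,"ty":-28.4,"tz":0,"yaw":0},{"tx":-4.9,"ty":-28.4,"tz":0,"yaw":0},{"tx":-4.9,"ty":-28.4,"tz":0,"yaw":0},{"tx":-4.9,"ty":-28.4,"tz":0,"yaw":0},{"tx":-4.9,"ty":-28.4,"tz":0,"yaw":0},{"tx":-4.9,"ty":-28.4,"tz":0,"yaw":0},{"tx":-4.9,"ty":-28.4,"tz":0,"yaw":0},{"tx":-4.9,"ty":-28.4,"tz":0,"yaw":0},{"tx":-4.9,"ty":-28.4,"tz":0,"yaw":0},{"tx":0,"ty":0,"tz":0,"yaw":0},{"tx":0,"ty":0,"tz":0,"yaw":0}]' && python3 -m jog '[{"tx":0,"ty":0,"tz":30,"yaw":0},{"tx":0,"ty":0,"tz":30,"yaw":0},{"tx":0,"ty":0,"tz":25,"yaw":0},{"tx":0,"ty":0,"tz":20,"yaw":0},{"tx":0,"ty":0,"tz":15,"yaw":0},{"tx":0,"ty":0,"tz":8,"yaw":0},{"tx":0,"ty":0,"tz":4,"yaw":0},{"tx":0,"ty":0,"tz":0,"yaw":0},{"tx":0,"ty":0,"tz":0,"yaw":0}]'
```

```text
time: 29.28
eef_pos: [0.5214, -0.0846, 0.1657]
tool_rot: [-0.001, -0.0, 1.0, 0.0]
wrist_force: [0.1, 0.5, -0.4]
gripper_width: 0.561
time: 30.4
eef_pos: [0.5225, -0.0852, 0.035]
tool_rot: [0.001, -0.001, 1.0, -0.0]
wrist_force: [0.3, -0.4, -0.3]
gripper_width: 0.563
```

```bash
python3 -m jog '[{"tx":0,"ty":0,"tz":2,"yaw":0},{"tx":0,"ty":0,"tz":2,"yaw":0},{"tx":0,"ty":0,"tz":1,"yaw":0},{"tx":0,"ty":0,"tz":0,"yaw":0},{"tx":0,"ty":0,"tz":0,"yaw":0}]'
```

```text
time: 31.02
eef_pos: [0.5225, -0.0853, 0.0324]
tool_rot: [0.001, -0.001, 1.0, -0.0]
wrist_force: [-8.1, 0.9, 27.0]
gripper_width: 0.558
```

Touchdown. I'll back off slightly, release and rise.

```bash
python3 -m jog '[{"tx":0,"ty":0,"tz":-2,"yaw":0},{"tx":0,"ty":0,"tz":0,"yaw":0}]' && python3 -m jog '[{"tx":0,"ty":0,"tz":0,"yaw":0},{"tx":0,"ty":0,"tz":0,"yaw":0},{"tx":0,"ty":0,"tz":0,"yaw":0},{"tx":0,"ty":0,"tz":-10,"yaw":0},{"tx":0,"ty":0,"tz":-20,"yaw":0},{"tx":0,"ty":0,"tz":-30,"yaw":0},{"tx":0,"ty":0,"tz":-40,"yaw":0},{"tx":0,"ty":0,"tz":-40,"yaw":0},{"tx":4,"ty":0,"tz":-40,"yaw":0},{"tx":10,"ty":22,"tz":-40,"yaw":0},{"tx":10,"ty":40,"tz":-40,"yaw":0},{"tx":10,"ty":40,"tz":-30,"yaw":0},{"tx":10,"ty":40,"tz":0,"yaw":0},{"tx":0,"ty":0,"tz":0,"yaw":0},{"tx":0,"ty":0,"tz":0,"yaw":0}]' 66; python3 look.py w6 slab_b_center slab_c_center
python3 - <<'E'
from cloud import *
X,Y,Z=P[...,0],P[...,1],P[...,2]
h=cv2.cvtColor(im,cv2.COLOR_RGB2HSV)
k=m&(Z>.036)&(Z<.048)&(X>.48)&(X<.62)&(Y>-.27)&(Y<0)&((h[...,0]>40)&(h[...,0]<90)&(h[...,1]>80))
rect(big(k),'green field')
E
```

```text
time: 31.28
eef_pos: [0.5225, -0.0852, 0.0325]
tool_rot: [0.001, -0.001, 1.0, -0.0]
wrist_force: [-2.7, 0.9, 11.5]
gripper_width: 0.563
time: 33.15
eef_pos: [0.4778, 0.0567, 0.3216]
tool_rot: [0.0, -0.001, 1.0, -0.0]
wrist_force: [0.2, -0.9, -0.7]
gripper_width: 0.775
[0.4778 0.0567 0.3216] 33.15
slab_b_center 0.61 [221. 179.] [ 0.5468 -0.0807  0.051 ] [ 0.5507 -0.0843  0.04  ]
slab_c_center 0.98 [233. 329.] [0.5639 0.1262 0.051 ] [0.5634 0.126  0.0521]
green field 1162 567.3 -85.7 45.4 61.4 89.99 z 0.0416
```

View pics/w6.png

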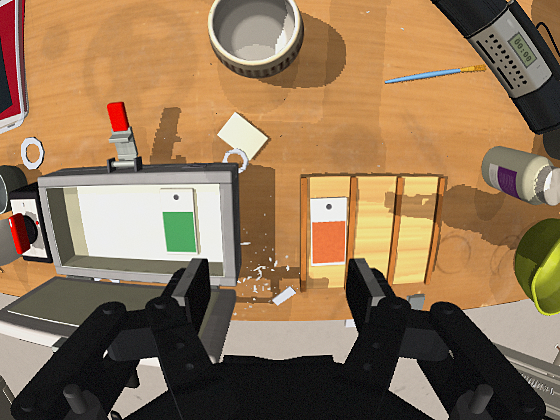

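Green lies flat, glazed up, at (179,221). Brown, at (329,230), hasn't moved. Same procedure for brown.

```bash
python3 -m jog '[{"tx":0,"ty":0,"tz":0,"yaw":-0.022},{"tx":-32.1,"ty":13.2,"tz":24,"yaw":0},{"tx":-32.1,"ty":13.2,"tz":30,"yaw":0},{"tx":-32.1,"ty":13.2,"tz":30,"yaw":0},{"tx":-32.1,"ty":13.2,"tz":30,"yaw":0},{"tx":-32.1,"ty":13.2,"tz":30,"yaw":0},{"tx":0,"ty":0,"tz":40,"yaw":0},{"tx":0,"ty":0,"tz":40,"yaw":0},{"tx":0,"ty":0,"tz":25,"yaw":0},{"tx":0,"ty":0,"tz":10,"yaw":0},{"tx":0,"ty":0,"tz":5,"yaw":0},{"tx":0,"ty":0,"tz":3,"yaw":0},{"tx":0,"ty":0,"tz":0,"yaw":0},{"tx":0,"ty":0,"tz":0,"yaw":0},{"tx":0,"ty":0,"tz":0,"yaw":0}]' 0
```

```text
time: 35.17
eef_pos: [0.6371, 0.1267, 0.0549]
tool_rot: [0.0, -0.012, 1.0, 0.0]
wrist_force: [-0.5, -0.1, -0.5]
gripper_width: 0.001
```

```bash
python3 -m jog '[{"tx":0,"ty":0,"tz":4,"yaw":0},{"tx":0,"ty":-0.5,"tz":3.2,"yaw":0},{"tx":0,"ty":0,"tz":0,"yaw":0},{"tx":0,"ty":0,"tz":0,"yaw":0}]' && python3 -m jog '[{"tx":5,"ty":0,"tz":0,"yaw":0},{"tx":5,"ty":0,"tz":0,"yaw":0},{"tx":5,"ty":0,"tz":0,"yaw":0},{"tx":5,"ty":0,"tz":0,"yaw":0},{"tx":5,"ty":0,"tz":0,"yaw":0},{"tx":5,"ty":0,"tz":0,"yaw":0},{"tx":5,"ty":0,"tz":0,"yaw":0},{"tx":5,"ty":0,"tz":0,"yaw":0},{"tx":5,"ty":0,"tz":0,"yaw":0},{"tx":5,"ty":0,"tz":0,"yaw":0},{"tx":5,"ty":0,"tz":0,"yaw":0},{"tx":5,"ty":0,"tz":0,"yaw":0},{"tx":5,"ty":0,"tz":0,"yaw":0},{"tx":5,"ty":0,"tz":0,"yaw":0},{"tx":4,"ty":0,"tz":0,"yaw":0},{"tx":4,"ty":0,"tz":0,"yaw":0},{"tx":3,"ty":0,"tz":0,"yaw":0},{"tx":0,"ty":0,"tz":0,"yaw":0},{"tx":0,"ty":0,"tz":0,"yaw":0}]'; python3 look.py w7 slab_c_center
python3 - <<'E'
from cloud import *
X,Y,Z=P[...,0],P[...,1],P[...,2]
rect(big(m&(Z>.044)&(Z<.056)&(X>.40)&(X<.4825)&(Y>.05)&(Y<.22)),'overhang')
E
```

```text
time: 35.67
eef_pos: [0.6367, 0.1261, 0.047]
tool_rot: [-0.0, -0.012, 1.0, -0.0]
wrist_force: [-0.8, -0.2, 0.3]
gripper_width: 0.003
time: 38.05
eef_pos: [0.5556, 0.1242, 0.0471]
tool_rot: [-0.0, -0.012, 1.0, -0.0]
wrist_force: [-0.4, -0.4, -0.2]
gripper_width: -0.001
[0.5556 0.1242 0.0471] 38.05
slab_c_center 0.9 [143. 290.] [0.4939 0.1277 0.051 ] [0.4939 0.1277 0.051 ]
overhang 10173 463.3 125.4 39.3 50.5 1.32 z 0.0511
```

```bash
python3 -m jog '[{"tx":-2,"ty":0,"tz":0,"yaw":0},{"tx":0,"ty":0,"tz":-30,"yaw":0},{"tx":0,"ty":0,"tz":-30,"yaw":0},{"tx":32,"ty":1.1,"tz":0,"yaw":0},{"tx":32,"ty":1.1,"tz":0,"yaw":0},{"tx":30.5,"ty":1.2,"tz":0,"yaw":0},{"tx":0,"ty":0,"tz":0,"yaw":0}]' 75 && python3 -m jog '[{"tx":0,"ty":0,"tz":20,"yaw":0},{"tx":0,"ty":0,"tz":20,"yaw":0},{"tx":0,"ty":0,"tz":15,"yaw":0},{"tx":0,"ty":0,"tz":10,"yaw":0},{"tx":0,"ty":0,"tz":3.5,"yaw":0},{"tx":0,"ty":0,"tz":0,"yaw":0},{"tx":0,"ty":0,"tz":0,"yaw":0}]' && python3 -m jog '[{"tx":0,"ty":0,"tz":0,"yaw":0},{"tx":0,"ty":0,"tz":0,"yaw":0},{"tx":0,"ty":0,"tz":0,"yaw":0},{"tx":0,"ty":0,"tz":0,"yaw":0},{"tx":0,"ty":0,"tz":0,"yaw":0},{"tx":0,"ty":0,"tz":0,"yaw":0}]' 40 && python3 -m jog '[{"tx":0,"ty":0,"tz":-3,"yaw":0},{"tx":0,"ty":0,"tz":-5,"yaw":0},{"tx":0,"ty":0,"tz":-10,"yaw":0},{"tx":0,"ty":0,"tz":-20,"yaw":0},{"tx":0,"ty":0,"tz":-30,"yaw":0},{"tx":0,"ty":0,"tz":-30,"yaw":0},{"tx":0,"ty":0,"tz":-30,"yaw":0},{"tx":0,"ty":0,"tz":0,"yaw":0},{"tx":0,"ty":0,"tz":0,"yaw":0}]' 0;  python3 look.py w8
```

```text
time: 39.02
eef_pos: [0.4609, 0.1255, 0.1071]
tool_rot: [-0.001, -0.012, 1.0, -0.0]
wrist_force: [0.5, 0.6, 0.3]
gripper_width: 0.878
time: 39.9
eef_pos: [0.4638, 0.1255, 0.0392]
tool_rot: [0.0, -0.012, 1.0, 0.0]
wrist_force: [0.5, -0.5, -0.1]
gripper_width: 0.88
time: 40.65
eef_pos: [0.4635, 0.1255, 0.0392]
tool_rot: [0.0, -0.012, 1.0, 0.0]
wrist_force: [-1.3, 0.4, 6.6]
gripper_width: 0.561
time: 41.78
eef_pos: [0.4628, 0.1254, 0.1663]
tool_rot: [-0.0, -0.012, 1.0, -0.0]
wrist_force: [0.1, -0.6, -0.4]
gripper_width: 0.564
[0.4628 0.1254 0.1663] 41.775
```

View pics/w8.png

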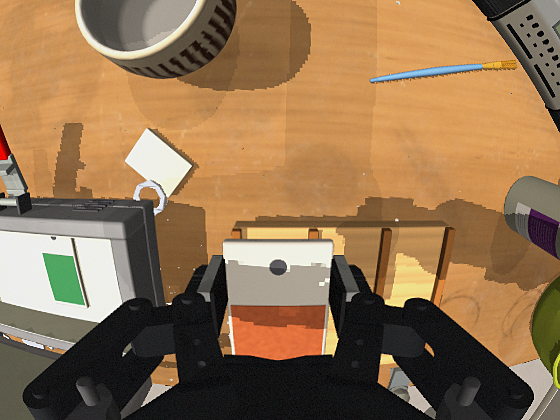

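The brown slab is held at (278,270), and green still lies in the chamber. I'll carry it over.

```bash
python3 -m jog '[{"tx":0,"ty":0,"tz":0,"yaw":0.024},{"tx":-4.8,"ty":-28.4,"tz":0,"yaw":0},{"tx":-4.8,"ty":-28.4,"tz":0,"yaw":0},{"tx":-4.8,"ty":-28.4,"tz":0,"yaw":0},{"tx":-4.8,"ty":-28.4,"tz":0,"yaw":0},{"tx":-4.8,"ty":-28.4,"tz":0,"yaw":0},{"tx":-4.8,"ty":-28.4,"tz":0,"yaw":0},{"tx":-4.8,"ty":-28.4,"tz":0,"yaw":0},{"tx":-4.8,"ty":-28.4,"tz":0,"yaw":0},{"tx":-4.8,"ty":-28.4,"tz":0,"yaw":0},{"tx":-4.8,"ty":-28.4,"tz":0,"yaw":0},{"tx":-4.8,"ty":-28.4,"tz":0,"yaw":0},{"tx":-4.8,"ty":-28.4,"tz":0,"yaw":0},{"tx":0,"ty":0,"tz":0,"yaw":0},{"tx":0,"ty":0,"tz":0,"yaw":0}]' && python3 -m jog '[{"tx":0,"ty":0,"tz":30,"yaw":0},{"tx":0,"ty":0,"tz":30,"yaw":0},{"tx":0,"ty":0,"tz":25,"yaw":0},{"tx":0,"ty":0,"tz":20,"yaw":0},{"tx":0,"ty":0,"tz":15,"yaw":0},{"tx":0,"ty":0,"tz":8,"yaw":0},{"tx":0,"ty":0,"tz":4,"yaw":0},{"tx":0,"ty":0,"tz":0,"yaw":0},{"tx":0,"ty":0,"tz":1,"yaw":0},{"tx":0,"ty":0,"tz":1,"yaw":0},{"tx":0,"ty":0,"tz":0,"yaw":0}]'
```

```text
time: 43.7
eef_pos: [0.5198, -0.2146, 0.1658]
tool_rot: [-0.001, 0.001, 1.0, 0.001]
wrist_force: [-0.5, -0.0, -1.0]
gripper_width: 0.564
time: 45.08
eef_pos: [0.5206, -0.2155, 0.0328]
tool_rot: [0.0, 0.0, 1.0, -0.0]
wrist_force: [0.1, 0.5, -0.6]
gripper_width: 0.561
```

```bash
python3 -m jog '[{"tx":0,"ty":0,"tz":1,"yaw":0},{"tx":0,"ty":0,"tz":0.5,"yaw":0},{"tx":0,"ty":0,"tz":0,"yaw":0},{"tx":0,"ty":0,"tz":0,"yaw":0}]' && python3 -m jog '[{"tx":0,"ty":0,"tz":0,"yaw":0},{"tx":0,"ty":0,"tz":0,"yaw":0},{"tx":0,"ty":0,"tz":0,"yaw":0},{"tx":0,"ty":0,"tz":-10,"yaw":0},{"tx":0,"ty":0,"tz":-20,"yaw":0},{"tx":0,"ty":0,"tz":-30,"yaw":0},{"tx":0,"ty":0,"tz":-40,"yaw":0},{"tx":0,"ty":0,"tz":-40,"yaw":0},{"tx":10,"ty":0,"tz":-40,"yaw":0},{"tx":20,"ty":10,"tz":-40,"yaw":0},{"tx":20,"ty":20,"tz":-40,"yaw":0},{"tx":20,"ty":20,"tz":-40,"yaw":0},{"tx":0,"ty":14,"tz":0,"yaw":0},{"tx":0,"ty":0,"tz":0,"yaw":0},{"tx":0,"ty":0,"tz":0,"yaw":0}]' 66; python3 look.py w9 slab_b_center slab_c_center lid_handle
python3 - <<'E'
from cloud import *
X,Y,Z=P[...,0],P[...,1],P[...,2]
h=cv2.cvtColor(im,cv2.COLOR_RGB2HSV)
k=m&(Z>.036)&(Z<.048)&(X>.48)&(X<.62)&(Y>-.29)&(Y<0)
rect(big(k&((h[...,0]>40)&(h[...,0]<90)&(h[...,1]>80))),'green field')
rect(big(k&((h[...,0]<12)&(h[...,1]>100))),'brown field')
# lid upright: points at z>.1
k=big(m&(Z>.11)&(Z<.24)&(X>.6)&(X<.75)&(Y>-.3)&(Y<0.01)); print('lid',k.sum(),X[k].min(),Z[k].max(), np.polyfit(Z[k],X[k],1))
E
```

```text
time: 45.58
eef_pos: [0.5207, -0.2155, 0.0325]
tool_rot: [0.0, 0.0, 1.0, -0.0]
wrist_force: [-3.7, 0.7, 10.4]
gripper_width: 0.565
time: 47.45
eef_pos: [0.4505, -0.1514, 0.33]
tool_rot: [-0.001, 0.0, 1.0, 0.0]
wrist_force: [-0.1, -0.7, -0.8]
gripper_width: 0.773
[ 0.4505 -0.1514  0.33  ] 47.45
slab_b_center 0.84 [233. 304.] [ 0.5387 -0.1145  0.051 ] [ 0.5425 -0.1136  0.0411]
slab_c_center 0.9 [239. 236.] [ 0.5478 -0.2099  0.051 ] [ 0.5518 -0.2112  0.0414]
lid_handle 0.37 [180. 280.] [ 0.4445 -0.1499  0.143 ] [ 0.4606 -0.1493  0.0654]
green field 1206 557.5 -113.5 45.1 60.7 89.24 z 0.0418
brown field 1190 565.3 -215.9 45.1 61.7 89.9 z 0.0417
lid 7305 0.6090164288700215 0.2328032952608329 [-0.13240043  0.64013203]
```

View pics/w9.png

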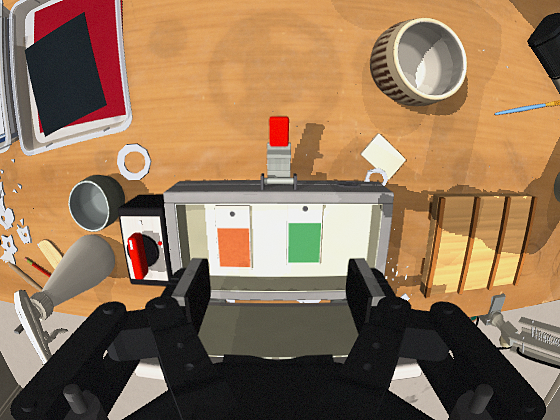

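Green was knocked about 30 mm sideways but is still inside, flat and face up at (304,240). Brown is at (235,245), also flat. Lid angle is about 1.44 rad. Going back to the handle.

```bash
python3 -m jog '[{"tx":0,"ty":0,"tz":-1,"yaw":0.1745},{"tx":0,"ty":0,"tz":-1,"yaw":0.1745},{"tx":0,"ty":0,"tz":-1,"yaw":0.1745},{"tx":0,"ty":0,"tz":-1,"yaw":0.1745},{"tx":0,"ty":0,"tz":-1,"yaw":0.1745},{"tx":0,"ty":0,"tz":-1,"yaw":0.1745},{"tx":0,"ty":0,"tz":0,"yaw":0.1745},{"tx":0,"ty":0,"tz":0,"yaw":0.1745},{"tx":0,"ty":0,"tz":0,"yaw":0.1745},{"tx":0,"ty":37,"tz":0,"yaw":0},{"tx":0,"ty":37,"tz":0,"yaw":0},{"tx":0,"ty":37,"tz":0,"yaw":0},{"tx":0,"ty":37,"tz":0,"yaw":0},{"tx":0,"ty":37,"tz":0,"yaw":0},{"tx":0,"ty":37,"tz":0,"yaw":0},{"tx":0,"ty":0,"tz":0,"yaw":0},{"tx":0,"ty":0,"tz":0,"yaw":0},{"tx":0,"ty":0,"tz":0,"yaw":0}]' 28
```

```text
time: 49.9
eef_pos: [0.6718, -0.1516, 0.3377]
tool_rot: [0.0, 0.707, 0.707, -0.0]
wrist_force: [0.6, -0.5, 0.3]
gripper_width: 0.328
```

```bash
python3 -m jog '[{"tx":0,"ty":1.5,"tz":30,"yaw":0},{"tx":0,"ty":0,"tz":25,"yaw":0},{"tx":0,"ty":0,"tz":25,"yaw":0},{"tx":0,"ty":0,"tz":20,"yaw":0},{"tx":0,"ty":0,"tz":14,"yaw":0},{"tx":0,"ty":0,"tz":9,"yaw":0},{"tx":0,"ty":0,"tz":0,"yaw":0},{"tx":0,"ty":0,"tz":0,"yaw":0}]' && python3 -m jog '[{"tx":0,"ty":0,"tz":0,"yaw":0},{"tx":0,"ty":0,"tz":0,"yaw":0},{"tx":0,"ty":0,"tz":0,"yaw":0},{"tx":0,"ty":0,"tz":0,"yaw":0}]' 0;  python3 -c "
import numpy as np
a=np.linspace(1.44,0,19)+np.arctan2(61,146)
x=-158.2*np.cos(a);z=158.2*np.sin(a);print(np.diff(x).round(1).tolist(),(-np.diff(z)).round(1).tolist(),x[0],z[0])"
```

```text
time: 50.9
eef_pos: [0.6745, -0.1516, 0.2151]
tool_rot: [0.001, 0.707, 0.707, 0.0]
wrist_force: [-0.2, -0.4, -0.4]
gripper_width: 0.33
time: 51.4
eef_pos: [0.6745, -0.1516, 0.215]
tool_rot: [0.001, 0.707, 0.707, 0.0]
wrist_force: [-0.4, 0.5, 4.5]
gripper_width: 0.116
[-12.3, -12.5, -12.6, -12.7, -12.6, -12.5, -12.2, -11.9, -11.6, -11.1, -10.6, -10.0, -9.4, -8.7, -7.9, -7.1, -6.2, -5.3] [-2.8, -1.8, -0.8, 0.2, 1.2, 2.2, 3.2, 4.2, 5.1, 6.0, 6.9, 7.7, 8.5, 9.2, 9.9, 10.5, 11.0, 11.5] 41.42902040849938 152.67899746851936
```

```bash
python3 -m jog '[{"tx":0,"ty":-12.3,"tz":-2.8,"yaw":0},{"tx":0,"ty":-12.5,"tz":-1.8,"yaw":0},{"tx":0,"ty":-12.6,"tz":-0.8,"yaw":0},{"tx":0,"ty":-12.7,"tz":0.2,"yaw":0},{"tx":0,"ty":-12.6,"tz":1.2,"yaw":0},{"tx":0,"ty":-12.5,"tz":2.2,"yaw":0},{"tx":0,"ty":-12.2,"tz":3.2,"yaw":0},{"tx":0,"ty":-11.9,"tz":4.2,"yaw":0},{"tx":0,"ty":-11.6,"tz":5.1,"yaw":0},{"tx":0,"ty":-11.1,"tz":6,"yaw":0},{"tx":0,"ty":-10.6,"tz":6.9,"yaw":0},{"tx":0,"ty":-10,"tz":7.7,"yaw":0},{"tx":0,"ty":-9.4,"tz":8.5,"yaw":0},{"tx":0,"ty":-8.7,"tz":9.2,"yaw":0},{"tx":0,"ty":-7.9,"tz":9.9,"yaw":0},{"tx":0,"ty":-7.1,"tz":10.5,"yaw":0},{"tx":0,"ty":-6.2,"tz":11,"yaw":0},{"tx":0,"ty":-5.3,"tz":11.5,"yaw":0},{"tx":0,"ty":0,"tz":0,"yaw":0},{"tx":0,"ty":0,"tz":0,"yaw":0}]'
```

```text
time: 53.9
eef_pos: [0.4867, -0.1511, 0.1217]
tool_rot: [-0.001, 0.707, 0.707, -0.0]
wrist_force: [2.4, 1.9, -4.9]
gripper_width: 0.117
```

```bash
python3 -m jog '[{"tx":0,"ty":0,"tz":0,"yaw":0},{"tx":0,"ty":0,"tz":0,"yaw":0},{"tx":0,"ty":0,"tz":0,"yaw":0},{"tx":0,"ty":0,"tz":-20,"yaw":0},{"tx":0,"ty":0,"tz":-30,"yaw":0},{"tx":0,"ty":0,"tz":-30,"yaw":0},{"tx":0,"ty":-46,"tz":-28,"yaw":0},{"tx":0,"ty":-46,"tz":0,"yaw":0},{"tx":0,"ty":0,"tz":0,"yaw":-0.1745},{"tx":0,"ty":0,"tz":0,"yaw":-0.1745},{"tx":0,"ty":0,"tz":0,"yaw":-0.1745},{"tx":0,"ty":0,"tz":0,"yaw":-0.1745},{"tx":0,"ty":0,"tz":0,"yaw":-0.1745},{"tx":0,"ty":0,"tz":0,"yaw":-0.1745},{"tx":0,"ty":0,"tz":0,"yaw":-0.1745},{"tx":0,"ty":0,"tz":0,"yaw":-0.1745},{"tx":0,"ty":0,"tz":0,"yaw":-0.1745},{"tx":0,"ty":0,"tz":0,"yaw":0}]' 40; python3 look.py w10 latch_tab lid_handle
python3 - <<'E'
from cloud import *
X,Y,Z=P[...,0],P[...,1],P[...,2]
k=big(m&(Z>.09)&(Z<.12)&(X>.47)&(X<.63)&(Y>-.298)&(Y<.01)); A=np.c_[P[k][:,:2],np.ones(k.sum())]; print('lid plane',np.linalg.lstsq(A,Z[k],rcond=None)[0],Z[k].mean())
h=cv2.cvtColor(im,cv2.COLOR_RGB2HSV)
rect(m&(X<.45)&(X>.35)&(Y<-.12)&(Y>-.18)&(h[...,1]>150)&((h[...,0]<8)|(h[...,0]>172)),'tab')
E
```

```text
time: 56.15
eef_pos: [0.3948, -0.1514, 0.2304]
tool_rot: [-0.0, 0.001, 1.0, -0.0]
wrist_force: [0.2, 0.2, 0.1]
gripper_width: 0.469
[ 0.3948 -0.1514  0.2304] 56.15
latch_tab 0.77 [192. 279.] [ 0.381  -0.1509  0.128 ] [ 0.3929 -0.1508  0.0805]
lid_handle 0.72 [316. 276.] [ 0.4861 -0.1536  0.143 ] [ 0.4825 -0.1536  0.148 ]
lid plane [-0.00025785  0.00064521  0.10149906] 0.1012593420601097
tab 908 396.8 -152.0 55.7 40.1 83.69 z 0.084
```

The lid is shut: its plane is flat at 0.101 m. Now the latch.

```bash
python3 -m jog '[{"tx":0,"ty":0.7,"tz":40,"yaw":0},{"tx":0,"ty":0,"tz":40,"yaw":0},{"tx":0,"ty":0,"tz":40,"yaw":0},{"tx":0,"ty":0,"tz":25,"yaw":0},{"tx":0,"ty":0,"tz":17,"yaw":0},{"tx":0,"ty":0,"tz":10,"yaw":0},{"tx":0,"ty":0,"tz":0,"yaw":0},{"tx":0,"ty":0,"tz":0,"yaw":0}]' && python3 -m jog '[{"tx":0,"ty":0,"tz":0,"yaw":0},{"tx":0,"ty":0,"tz":0,"yaw":0},{"tx":0,"ty":0,"tz":0,"yaw":0},{"tx":0,"ty":0,"tz":0,"yaw":0}]' 0 && python3 -m jog '[{"tx":-1.8,"ty":0,"tz":-6.6,"yaw":0},{"tx":-2.5,"ty":0,"tz":-6.4,"yaw":0},{"tx":-3.1,"ty":0,"tz":-6.1,"yaw":0},{"tx":-3.7,"ty":0,"tz":-5.7,"yaw":0},{"tx":-4.2,"ty":0,"tz":-5.3,"yaw":0},{"tx":-4.7,"ty":0,"tz":-4.9,"yaw":0},{"tx":-5.2,"ty":0,"tz":-4.4,"yaw":0},{"tx":-5.6,"ty":0,"tz":-3.9,"yaw":0},{"tx":-6,"ty":0,"tz":-3.3,"yaw":0},{"tx":-6.3,"ty":0,"tz":-2.7,"yaw":0},{"tx":-6.5,"ty":0,"tz":-2,"yaw":0},{"tx":-1,"ty":0,"tz":0,"yaw":0},{"tx":0,"ty":0,"tz":0,"yaw":0},{"tx":0,"ty":0,"tz":0,"yaw":0}]'
```

```text
time: 57.3
eef_pos: [0.3954, -0.1509, 0.0589]
tool_rot: [0.0, 0.001, 1.0, -0.0]
wrist_force: [0.2, -0.6, 0.7]
gripper_width: 0.468
time: 57.8
eef_pos: [0.3954, -0.1504, 0.0591]
tool_rot: [0.001, 0.0, 1.0, 0.0]
wrist_force: [-0.8, 1.5, 5.8]
gripper_width: 0.268
time: 59.55
eef_pos: [0.4456, -0.1504, 0.11]
tool_rot: [0.0, 0.0, 1.0, 0.0]
wrist_force: [-2.2, 4.5, 2.5]
gripper_width: 0.247
```

```bash
python3 -m jog '[{"tx":0,"ty":0,"tz":0,"yaw":0},{"tx":0,"ty":0,"tz":0,"yaw":0},{"tx":0,"ty":0,"tz":0,"yaw":0},{"tx":0,"ty":0,"tz":-30,"yaw":0},{"tx":0,"ty":0,"tz":-40,"yaw":0},{"tx":0,"ty":0,"tz":-40,"yaw":0},{"tx":0,"ty":-30,"tz":-40,"yaw":0},{"tx":0,"ty":-40,"tz":-40,"yaw":0},{"tx":0,"ty":-40,"tz":0,"yaw":0},{"tx":0,"ty":0,"tz":0,"yaw":0},{"tx":0,"ty":0,"tz":0,"yaw":0}]' 40; python3 look.py w11 latch_tab isolator_grip
python3 - <<'E'
from cloud import *
X,Y,Z=P[...,0],P[...,1],P[...,2]
rect(big(m&(Z>.112)&(Z<.13)&(Y<-.28)&(Y>-.4)&(X>.45)&(X<.62)),'isol')
rect(big(m&(Z>.108)&(Z<.16)&(Y<-.12)&(Y>-.18)&(X>.4)&(X<.47)),'tab')
E
```

```text
time: 60.92
eef_pos: [0.445, -0.2603, 0.2991]
tool_rot: [-0.0, 0.001, 1.0, 0.0]
wrist_force: [0.6, -0.7, -0.8]
gripper_width: 0.469
[ 0.445  -0.2603  0.2991] 60.925
latch_tab 0.87 [185. 384.] [ 0.4405 -0.1506  0.128 ] [ 0.4378 -0.1548  0.14  ]
isolator_grip 0.6 [274. 211.] [ 0.5532 -0.3382  0.108 ] [ 0.4386 -0.2894  0.3174]
isol 152 529.6 -337.2 16.7 14.7 0.85 z 0.1186
tab 380 442.2 -151.7 23.5 9.8 89.88 z 0.1348
```

View pics/w11.png

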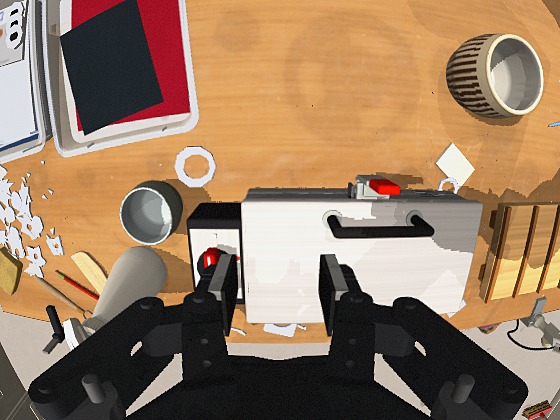

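The latch is closed, with the tab upright at (384,187). Before gripping the isolator I'll check clearance to the grey spray bottle at (140,275).

Run:
```python
from cloud import *
X,Y,Z=P[...,0],P[...,1],P[...,2]
k=m&(Z>.03)&(Z<.35)&(Y<-.37)&(Y>-.6)&(X>.53)&(X<.75)
for lo,hi in [(.03,.06),(.06,.1),(.1,.14),(.14,.18),(.18,.22),(.22,.3)]:
    q=k&(Z>lo)&(Z<hi)
    if q.sum()>5: print(lo,hi,q.sum(),X[q].min().round(3),X[q].max().round(3),Y[q].min().round(3),Y[q].max().round(3))
```

```text
0.03 0.06 908 0.53 0.629 -0.505 -0.418
0.06 0.1 1077 0.53 0.617 -0.503 -0.37
0.1 0.14 748 0.576 0.601 -0.497 -0.45
0.14 0.18 430 0.584 0.598 -0.492 -0.46
0.18 0.22 659 0.569 0.601 -0.498 -0.464
```

```bash
python3 -m jog '[{"tx":-26.6,"ty":-19.2,"tz":20,"yaw":0},{"tx":-26.6,"ty":-19.2,"tz":20,"yaw":0},{"tx":-26.6,"ty":-19.2,"tz":20,"yaw":0},{"tx":-26.7,"ty":-19.1,"tz":20,"yaw":0},{"tx":0,"ty":0,"tz":20,"yaw":0},{"tx":0,"ty":0,"tz":20,"yaw":0},{"tx":0,"ty":0,"tz":20,"yaw":0},{"tx":0,"ty":0,"tz":0,"yaw":0},{"tx":0,"ty":0,"tz":0,"yaw":0}]' 26
```

```text
time: 62.2
eef_pos: [0.5523, -0.3371, 0.1604]
tool_rot: [0.0, 0.0, 1.0, -0.0]
wrist_force: [1.4, -1.0, -0.1]
gripper_width: 0.304
```

```bash
python3 -m jog '[{"tx":0.5,"ty":0,"tz":25,"yaw":0},{"tx":0,"ty":0,"tz":20,"yaw":0},{"tx":0,"ty":0,"tz":12,"yaw":0},{"tx":0,"ty":0,"tz":8,"yaw":0},{"tx":0,"ty":0,"tz":2,"yaw":0},{"tx":0,"ty":0,"tz":0,"yaw":0},{"tx":0,"ty":0,"tz":0,"yaw":0}]' && python3 -m jog '[{"tx":0,"ty":0,"tz":0,"yaw":0},{"tx":0,"ty":0,"tz":0,"yaw":0},{"tx":0,"ty":0,"tz":0,"yaw":0},{"tx":0,"ty":0,"tz":0,"yaw":0}]' 0 && python3 -m jog '[{"tx":0,"ty":0,"tz":0,"yaw":0.11},{"tx":0,"ty":0,"tz":0,"yaw":0.11},{"tx":0,"ty":0,"tz":0,"yaw":0.11},{"tx":0,"ty":0,"tz":0,"yaw":0.11},{"tx":0,"ty":0,"tz":0,"yaw":0.11},{"tx":0,"ty":0,"tz":0,"yaw":0.11},{"tx":0,"ty":0,"tz":0,"yaw":0.11},{"tx":0,"ty":0,"tz":0,"yaw":0.11},{"tx":0,"ty":0,"tz":0,"yaw":0.11},{"tx":0,"ty":0,"tz":0,"yaw":0.11},{"tx":0,"ty":0,"tz":0,"yaw":0.11},{"tx":0,"ty":0,"tz":0,"yaw":0.11},{"tx":0,"ty":0,"tz":0,"yaw":0},{"tx":0,"ty":0,"tz":0,"yaw":0}]'
```

```text
time: 63.08
eef_pos: [0.5518, -0.3376, 0.0941]
tool_rot: [0.001, 0.0, 1.0, -0.0]
wrist_force: [-2.7, 1.6, 6.4]
gripper_width: 0.307
time: 63.58
eef_pos: [0.5525, -0.3368, 0.0947]
tool_rot: [0.001, -0.0, 1.0, 0.0]
wrist_force: [-1.8, 3.5, 8.8]
gripper_width: 0.15
time: 65.32
eef_pos: [0.5515, -0.3379, 0.0947]
tool_rot: [0.001, 0.613, 0.79, -0.001]
wrist_force: [-2.7, 2.5, 9.3]
gripper_width: 0.15
```

```bash
python3 -m jog '[{"tx":0,"ty":0,"tz":0,"yaw":0},{"tx":0,"ty":0,"tz":0,"yaw":0},{"tx":0,"ty":0,"tz":0,"yaw":0},{"tx":0,"ty":0,"tz":-20,"yaw":0},{"tx":0,"ty":0,"tz":-40,"yaw":0},{"tx":0,"ty":0,"tz":-40,"yaw":0},{"tx":20,"ty":-20,"tz":-40,"yaw":0},{"tx":30,"ty":-40,"tz":-40,"yaw":0},{"tx":30,"ty":-40,"tz":-20,"yaw":0},{"tx":20,"ty":-40,"tz":0,"yaw":0},{"tx":0,"ty":-20,"tz":0,"yaw":0},{"tx":0,"ty":0,"tz":0,"yaw":0},{"tx":0,"ty":0,"tz":0,"yaw":0}]' 26; python3 look.py w12 isolator_grip latch_tab
python3 - <<'E'
from cloud import *
X,Y,Z=P[...,0],P[...,1],P[...,2]; h=cv2.cvtColor(im,cv2.COLOR_RGB2HSV)
red=(h[...,1]>140)&((h[...,0]<8)|(h[...,0]>172))
rect(big(m&red&(Z>.108)&(Z<.13)&(Y<-.28)&(Y>-.4)&(X>.45)&(X<.62)),'isol')
rect(big(m&(Z>.108)&(Z<.16)&(Y<-.12)&(Y>-.18)&(X>.4)&(X<.47)),'tab')
k=big(m&(Z>.09)&(Z<.12)&(X>.47)&(X<.63)&(Y>-.298)&(Y<.01)); A=np.c_[P[k][:,:2],np.ones(k.sum())]; print('lid',np.linalg.lstsq(A,Z[k],rcond=None)[0],Z[k].mean())
im,d=viewer.capture('top'); save('top9',im)
for n in ['purple_jar','grey_cup','test_tile']: 
    q=models.place_of('top',n)[0]; print(n,q['confidence'],np.round(q['point']),atz('top',q['point'],0))
E
```

```text
time: 66.95
eef_pos: [0.3736, -0.2813, 0.2914]
tool_rot: [0.0, 0.614, 0.79, 0.0]
wrist_force: [0.7, 0.6, 0.2]
gripper_width: 0.302
[ 0.3736 -0.2813  0.2914] 66.95
isolator_grip 0.89 [268. 410.] [ 0.5508 -0.3374  0.108 ] [ 0.5454 -0.3339  0.117 ]
latch_tab 0.72 [ 82. 380.] [ 0.4408 -0.153   0.128 ] [ 0.4372 -0.1553  0.1407]
isol 592 550.3 -335.7 15.0 58.9 13.39 z 0.1176
tab 455 441.8 -151.9 10.3 25.7 1.39 z 0.1346
lid [-0.00276434  0.00103721  0.10307966] 0.10140481269773709
purple_jar 0.71 [202. 218.] [0.57547817 0.18629088 0.        ]
grey_cup 0.69 [235. 338.] [ 0.47352349 -0.15601743  0.        ]
test_tile 0.55 [246. 281.] [0.44367154 0.00520245 0.        ]
```

View pics/w12.png

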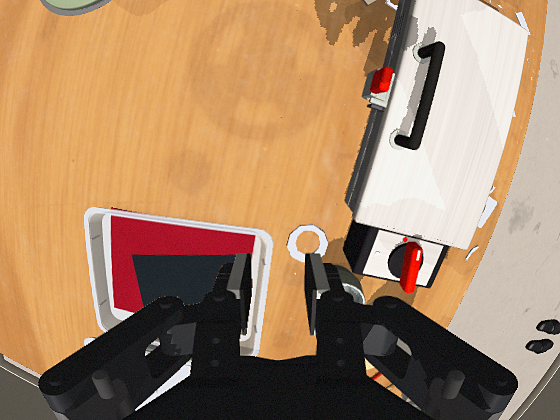

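View pics/top9.png

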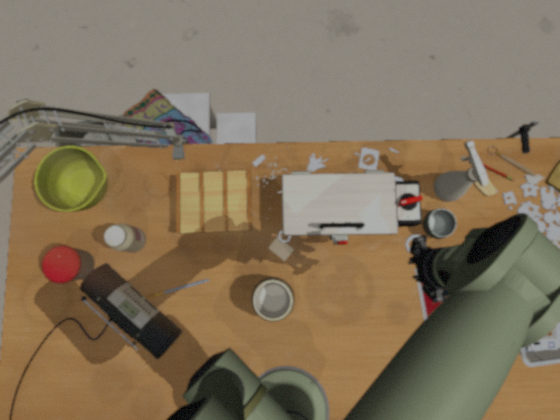

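```bash
python3 -c "
from h import *
r.hand_in()"
```

```text
the job is handed in; nothing more can be done
```

The kiln is loaded, shut, latched and switched on, and I handed the job in at about 67 s of the 210 s allowed. Only two slabs were on the rack, green and brown (no blue one). I opened the latch and lid, slid each slab out over the rack's front edge, pinched it and laid it in the chamber. Then I shut the lid, closed the latch and turned the isolator on, in that order.

**Last checks**
- **Slabs:** both lay flat and glazed face up on the chamber floor, their tops reading 42 mm. Green was knocked about 3 cm sideways while I fetched brown. It stayed inside and clear of brown, so I left it.
- **Lid:** its top is level at 101 mm, so it is shut.
- **Latch:** the red tab stands upright and closed.
- **Isolator:** the bar measures about 1.33 rad against 1.31 for fully on.
- **Jar, cup and tile:** the last top view shows all three where they started.

**Disagreement:** in that last top picture the trained network misplaced the jar (on the rack) and the cup (on the kiln). For those two I relied on the picture itself, where both are visible at their starting places.

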